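# Wedge the rocking spring gauge

## Robot

A 6-joint arm with a two-finger parallel gripper is mounted at the origin on the work surface. World frame = base frame: x ahead of the robot, y to its left, z up, the work surface at z = 0. Lengths are in m, angles in rad, forces in N, time in s.
With the tool pointing down it reaches from about 0.35 to 0.775 m from the base axis. Payload 5.5 kg.
Tool frame: the origin (TCP) lies at the centre of the arm's flange, where the gripper is bolted on; the fingertips stand 173 mm ahead of it and the grasp point (between the pads) lies 155 mm ahead of it (env.pinch_z is the distance from the TCP to the grasp point, in m); z points along the fingers, y is the line along which they close (so a half turn about z gives the same grasp; the last joint's range is limited). The gripper opens to 85 mm and grips with 20 to 120 N. Pads are 22 mm wide; open, the fingers measure 114 mm over their backs; the gripper's body (76 mm by 85 mm) begins 54 mm behind the grasp point. The pads swing forward as they close: fully open they stand 13 mm farther back than shut.
Start: joints at [-1.476, 0.313, 0.046, 1.304, 0, 1.431], TCP at [0.134, -0.559, 0.405] pointing down, gripper open.
Joint ranges: [-2.76, 2.76], [-0.86, 1.69], [-1.03, 1.26], [-2.2, 2.34], [-1.47, 1.5], [-3.14, 3.14]. Speed limits (rad/s): [2.57, 2.57, 3.14, 3.14, 3.14, 3.14].

## Interface

Orientations are given as a unit quaternion [x, y, z, w].
In Python, from plant import env, optics, order gives the robot as it stands. The module is installed in compiled form; this text tells all that it offers.
- The arm moves only by the tool step_arm, never from a script. Its argument "commands" is a list of rows, each a list of 5 numbers: the opening, from 0 (shut) to 1 (fully open), then the shift along the tool's x, y, z as a fraction of full scale, then the turn about the tool's z as a fraction of full scale. In form: [[fingers, x, y, z, yaw], ...]. A call has 1 to 12 rows; each row is the pose to reach, as a shift and turn from the pose commanded when the call began, along the tool's axes at that moment; what a row does not reach only later rows make up. Full scale, the value 1, is 0.5 m for a shift and 60 degrees for a turn. A row lasts 1/10 s, in which the tool goes at most 50 mm and 8.59 degrees, less where a joint would pass 70% of its speed; a pose out of reach is approached as far as the arm can. A call with a number of a shift or a turn outside -1 to 1 is refused whole. A call with a gripper value outside its range is refused whole. The fingers move at their own pace and stop on an object; "force" is the grip in N (left out, the last holds). Time passes only in rows, so rows that repeat a pose let the fingers close. It gives the time, the measured TCP pose, the force, the opening and the grip force at its end, in the units of the state.
- env.read_state(): the state, without advancing time (a new reading comes with each control period).
- optics.get_image(name): name is "scene" or "top" or "wrist"; returns (picture, depth): 480x640x3 uint8, red, green, blue; 480x640 float32, m along the optical axis (not along the pixel's ray), 0 where there is no reading.
- optics.camera_model(name): a dict with "K" (3x3 intrinsics, pixels), "k1" (the pictures are not rectified: a ray, as slopes to the right and down, at radius r is drawn at 1 + k1 r^2 times it, then the intrinsics apply), "cam_to_world" (4x4, takes a point from camera to world coordinates); the wrist camera has in their place "mount" (4x4, takes a point from camera to tool coordinates, whose origin is the TCP and whose axes are the flange's). Camera axes: x right, y down, z forward; pixel columns grow to the right and rows downward; lengths in m; the calibration is good to about 2 mm. A picture is of the moment at which its call begins: read the wrist's pose just before it. camera_model takes no time and is no camera call.
- order.job_done(): hands the job in; it is judged then, once.
The state is a dict: "time_s": time; "joint_pos": joint angles; "joint_vel": joint speeds; "joint_torque": joint torques, N m; "ee_pos": TCP position; "tcp_rot": TCP orientation; "force": force on the tool from outside, world axes, zero at the start; "ft_torque": the same for the moment, N m; "gripper_width": finger opening in m; "grasp_force": force on a finger pad.
Only numpy, scipy, OpenCV 4.12 (cv2) and the standard library are available. Lean on these libraries where they do the work, as an engineer would, in place of code of your own. Each camera call takes 0.05 s, during which the arm holds its last target. There are 200 camera calls.

## Task

The spring height gauge on the bench rocks because its foot nearest the wooden wedge is too short. With the fingertips, push the wedge along the bench, thin end first, under that short foot until the gauge stands level and no longer rocks, then leave it there and draw back clear. Do not pick the wedge up, touch or shove the gauge itself, or disturb the other things on the bench.

Things in the scene. Friction and masses are not known exactly. Their poses are not given: they have to be found in the camera images.
- gauge: Spring height gauge, 3 kg, loose on the bench: grey square plate 210 x 210 x 18 mm, its underside 24 mm up when level; a 270 mm column at its (-x, +y) corner, a red spring and dial at its centre. Origin: centre of the footprint, at bench height when level; x, y along the plate's sides, z up. Feet at (+-80, +-80) mm. At the start it leans about 0.06 rad towards the short foot at (+80, -80) mm.
- short_foot (a point): Underside centre of the short foot: a bare steel stud 20 mm across, 10 mm shorter than the others. It hangs about 3 mm above the bench at the start and is 10 mm above it when the gauge is level. Raising it takes a push of about 2 to 5 N on the wedge; at level the push rises steeply to 10 N or more, and beyond that the gauge starts to slide.
- opposite_foot (a point): Underside centre of the good foot at the gauge's (-80, +80) mm corner: about 7 mm in the air at the start, on the bench when level. The three good feet are black, 26 mm across, 24 mm high.
- plug (a point): Underside centre of a brass plug under the gauge's plate at (15, -75) mm, 24 mm across, 4 mm above the bench when level; the leaning gauge rests on it at the start. The wedge must pass beside it.
- wedge: Plain light wooden wedge, 120 mm long, 44 mm wide, 60 g: 1.5 mm thick at the thin end, rising evenly to 18 mm at the upright thick end face. It lies flat, thin end roughly towards the short foot, about 35 to 85 mm short of it. Origin: middle of its underside; +x points to the thin end, y across, z up. It is 10 mm thick 58 mm from its thick end.
- wedge_tip (a point): Middle of the wedge's thin edge, at its underside (60 mm from the wedge's origin).
- wedge_back (a point): Middle of the wedge's upright thick end face (44 x 18 mm), 9 mm above its underside: the face to push on.
- spring_a: Black coil spring standing on end, 60 mm across, 90 mm high; bystander. Origin: centre of its underside.
- packer: Flat steel packing plate 60 x 40 x 10 mm; bystander. Origin: centre of its underside.
- wrench: Open wrench, 200 mm long, lying on the bench; bystander. Origin at its middle.
- carton: Small closed carton 130 x 100 x 75 mm; bystander. Origin: centre of its underside.
- tape: Roll of clear tape lying flat, 100 mm across, 48 mm high; bystander. Origin: centre of its underside.
- spring_b: White coil spring standing on end, 68 mm across, 70 mm high; bystander. Origin: centre of its underside.
- spring_c: Red coil spring lying on its side, 60 mm across, 100 mm long; bystander. Origin: under its middle.
Mind the look-alikes: they are no part of the job. Of the things shaped like the wedge, the wooden one is meant.

How it is judged:
At the end, for the whole second after the job is handed in: The wedge lies flat on the bench under the short foot (the foot's centre over the wedge) and bears it with more than 0.5 N; the gauge is level within 0.012 rad with its opposite foot less than 2 mm off the bench, within 30 mm of where it started, and both are at rest (angle between gauge's own z axis and vertical below 0.012 rad and contact force between wedge and gauge above 0.5 N and y of short_foot in the frame of wedge between -0.022 and 0.022 m and x of short_foot in the frame of wedge between -0.06 and 0.06 m and height (world z) of opposite_foot below 0.002 m and height (world z) of wedge below 0.004 m and angle between wedge's own z axis and vertical below 0.05 rad and linear speed of each of gauge, wedge below 0.01 m/s and distance of gauge from where it was at the start of the episode below 0.03 m); the robot touches nothing.
It fails at once if the wedge is lifted or tipped up (height (world z) of wedge above 0.01 m or angle between wedge's own z axis and vertical above 0.25 rad).
It fails at once if the gauge is shoved more than 30 mm (distance of gauge from where it was at the start of the episode above 0.03 m).
It fails at once if the robot presses on the gauge (more than 2 N) (contact force between any of the fingers, the arm and gauge above 2 N).
It fails at once if another thing on the bench is moved more than 30 mm (distance of any of spring_a, packer, wrench, carton, tape, spring_b, spring_c from where it was at the start of the episode above 0.03 m).
It also fails if it takes over 48 s, if anything falls off the work surface, if the arm or the gripper's body presses on something with over 40 N, if the wrist force passes 120 N, or if a joint passes its speed limit or range.

## Working session

There is one attempt and no reset: what is moved stays moved. The work goes in short steps, Python scripts to look and compute and a tool call to move; the robot and the scene stay as the last step left them, time stands still between calls to the robot, and variables do not carry over. Pictures are saved under pics/ and viewed, at most 10 in all, crops included, and the job is handed in when it is done.

Besides the shell and the picture viewer there is one more tool, called by a JSON object that holds its "method" and its "body", one argument or row to a line. step_arm: Moves the arm, as the interface text tells. Its arguments: {"type":"object","properties":{"commands":{"type":"array"},"force":{"type":"number"}},"required":["commands"]}

```bash
mkdir -p pics; cat > h.py <<'E'
import numpy as np, cv2
from plant import env, optics, order
from scipy.spatial.transform import Rotation as R
def cam(n, st=None):
    m=optics.camera_model(n)
    if n=="wrist":
        T=np.eye(4);T[:3,:3]=R.from_quat(st["tcp_rot"]).as_matrix();T[:3,3]=st["ee_pos"]
        return m["K"],m["k1"],T@np.array(m["mount"])
    return np.array(m["K"]),m["k1"],np.array(m["cam_to_world"])
def rays(c,uv):
    K,k1,T=c;K=np.array(K)
    uv=np.asarray(uv,float).reshape(-1,2)
    p=cv2.undistortPoints(uv[:,None],K,np.array([k1,0,0,0.]))[:,0]
    d=np.c_[p,np.ones(len(p))]@T[:3,:3].T
    return T[:3,3],d
def plane(c,uv,z=0):
    o,d=rays(c,uv)
    return o+d*((z-o[2])/d[:,2])[:,None]
def proj(c,P):
    K,k1,T=c
    q=(np.asarray(P).reshape(-1,3)-T[:3,3])@T[:3,:3]
    return cv2.projectPoints(q,np.zeros(3),np.zeros(3),np.array(K),np.array([k1,0,0,0.]))[0][:,0]
E
python3 - <<'E'
from h import *
s=env.read_state();print(s)
for n in("scene","top"):
    im,d=optics.get_image(n);cv2.imwrite(f"pics/{n}0.png",im[...,::-1]);np.save(n+"_d.npy",d)
    print(n,optics.camera_model(n))
print(optics.camera_model("wrist"))
E
```

```text
{'time_s': 0.0, 'joint_pos': array([-1.47560775e+00,  3.13977185e-01,  4.49736545e-02,  1.30359285e+00,
        7.23503482e-06,  1.43118227e+00]), 'joint_vel': array([-0.00034991, -0.00037924, -0.000677  , -0.00182234, -0.00068333,
        0.00157446]), 'joint_torque': array([ 1.02798463e-04, -4.80629146e+01,  2.98533565e+01,  1.93198869e-02,
       -1.71848947e-04, -4.10501627e-06]), 'ee_pos': array([ 0.13373871, -0.55902376,  0.40381962]), 'tcp_rot': array([ 9.93115975e-01,  1.17131764e-01,  2.36070796e-05, -8.99726210e-04]), 'force': array([ 1.26863795,  0.44503751, -0.65005918]), 'ft_torque': array([-0.05510356, -0.00347814, -0.00414283]), 'grasp_force': 0.0, 'gripper_width': 0.08545219656078915}
scene {'K': array([[547.19665844,   0.        , 331.73608654],
       [  0.        , 547.19665844, 237.89158919],
       [  0.        ,   0.        ,   1.        ]]), 'k1': -0.057354056230327986, 'cam_to_world': array([[ 0.65463387,  0.59079568, -0.4716089 ,  1.25181615],
       [ 0.75587155, -0.52032736,  0.39738852, -0.59535204],
       [-0.0106156 , -0.61661973, -0.78718957,  1.191244
[... 363 characters left out ...]
01599354, -0.01599122,  0.00780993],
       [ 0.01451121, -0.08872143, -0.99595077,  1.088736  ],
       [ 0.        ,  0.        ,  0.        ,  1.        ]])}
{'K': array([[379.12535831,   0.        , 315.8410423 ],
       [  0.        , 379.12535831, 239.77069468],
       [  0.        ,   0.        ,   1.        ]]), 'k1': -0.06383798717913684, 'mount': array([[ 2.43022698e-04, -9.52228605e-01, -3.05386026e-01,
         7.77714384e-02],
       [ 9.99999965e-01,  2.64527102e-04, -2.90372967e-05,
        -5.56875334e-04],
       [ 1.08433025e-04, -3.05386008e-01,  9.52228636e-01,
         3.23448125e-02],
       [ 0.00000000e+00,  0.00000000e+00,  0.00000000e+00,
         1.00000000e+00]])}
```

View pics/top0.png

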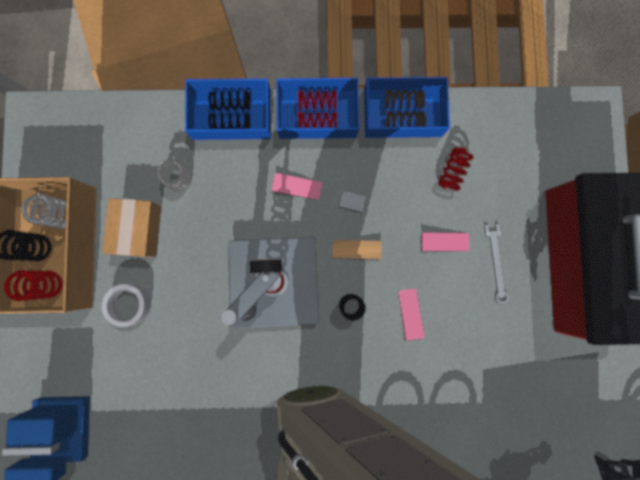

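View pics/scene0.png

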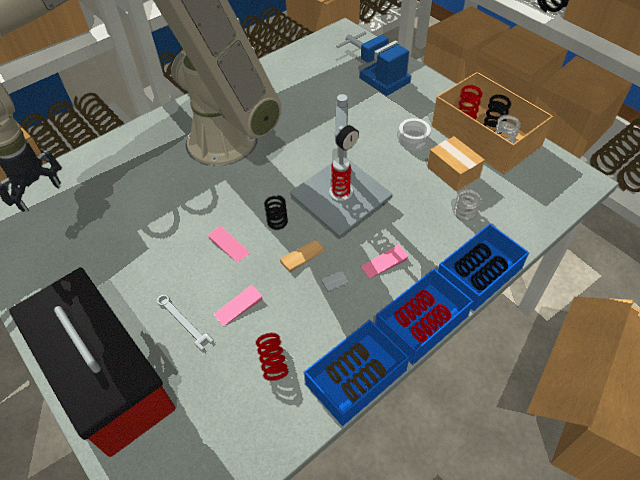

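The top view has the gauge plate at (273,281), with its column running to the lower left (-x,+y), so the short foot is at the upper right corner near (308,248). Wedge candidates are the wooden one at top (357,250) / scene (302,256), and pink ones at top (445,242), (411,314) and (297,186). I choose the wooden one.

```bash
cat > m.py <<'E'
from h import *
t=cv2.imread("pics/top0.png");c=cam("top");hsv=cv2.cvtColor(t,cv2.COLOR_BGR2HSV)
m=cv2.inRange(hsv,(8,90,60),(25,255,255));r=np.zeros_like(m);r[225:275,322:395]=m[225:275,322:395]
k=max(cv2.findContours(r,0,2)[0],key=cv2.contourArea);rc=cv2.minAreaRect(k);b=cv2.boxPoints(rc)
print("wedge px",rc);print(plane(c,b,0.008).round(4))
# plate: depth-height mask
d=np.load("top_d.npy");v,u=np.mgrid[:480,:640]
o,ry=rays(c,np.c_[u.ravel(),v.ravel()]);P=(o+ry*d.ravel()[:,None]).reshape(480,640,3)
z=P[...,2]
m=((z>.022)&(z<.062)).astype(np.uint8);m[:,:215]=0;m[:,325:]=0;m[:228]=0;m[340:]=0
m=cv2.morphologyEx(m,cv2.MORPH_OPEN,np.ones((5,5)))
k=max(cv2.findContours(m,0,2)[0],key=cv2.contourArea);rc=cv2.minAreaRect(k);b=cv2.boxPoints(rc)
print("plate px",rc);print(plane(c,b,0.042).round(4))
q=P[m>0];A=np.c_[q[:,:2],np.ones(len(q))]
w=np.linalg.lstsq(A,q[:,2],rcond=None)[0];print("plane",w)
# wedge heights along
q=P[cv2.erode(r,np.ones((3,3)))>0];print(np.polyfit(q[:,1],q[:,2],1),q[:,2].min(),q[:,2].max(),q.mean(0))
s=cv2.imread("pics/scene0.png")[200:300,250:410];t2=t[215:345,215:405]
cv2.imwrite("pics/c1.png",np.vstack([cv2.resize(s,(760,475)),]));cv2.imwrite("pics/c2.png",cv2.resize(t2,None,fx=4,fy=4,interpolation=2))
E
python3 m.py
```

```text
wedge px ((356.5, 249.5), (17.0, 47.0), 90.0)
[[ 0.5543 -0.0336  0.008 ]
 [ 0.5524 -0.1512  0.008 ]
 [ 0.5099 -0.15    0.008 ]
 [ 0.5119 -0.0327  0.008 ]]
plate px ((273.2055969238281, 281.920654296875), (88.1837387084961, 87.90496826171875), 87.33700561523438)
[[0.5587 0.2228 0.042 ]
 [0.5651 0.0109 0.042 ]
 [0.3547 0.0045 0.042 ]
 [0.3492 0.2127 0.042 ]]
plane [-0.04551434  0.0442106   0.05967795]
[0.0221371 0.0146113] -0.0022088904687145305 1.088735998000579 [ 0.53325331 -0.09237916  0.01256629]
```

View pics/c1.png

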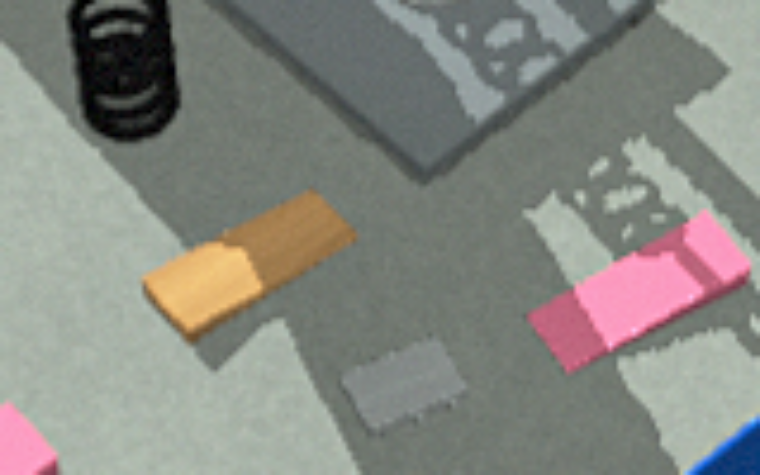

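Crop c1 shows the wooden wedge with its thick end at the lower left (-y, about crop (170,310)) and its thin end at about (335,215), pointing at the plate corner at (425,180). This is the right one. I'm moving over it now.

{"method": "step_arm", "body": {
  "commands": [
    [0.1, 0.98, -0.668, 0.14, -1],
    [0.1, 0.98, -0.668, 0.14, -1],
    [0.1, 0.98, -0.668, 0.14, -1],
    [0.1, 0.98, -0.668, 0.14, -1],
    [0.1, 0.98, -0.668, 0.14, -1],
    [0.1, 0.98, -0.668, 0.14, -1],
    [0.1, 0.98, -0.668, 0.14, -1],
    [0.1, 0.98, -0.668, 0.14, -1],
    [0.1, 0.98, -0.668, 0.14, -1],
    [0.1, 0.98, -0.668, 0.14, -1],
    [0.1, 0.98, -0.668, 0.14, -1],
    [0.1, 0.98, -0.668, 0.14, -1]
  ]
}}

```text
time_s: 1.3
ee_pos: [0.5336, -0.1184, 0.3341]
tcp_rot: [0.801, 0.598, -0.0, -0.0]
force: [1.3, -0.4, 0.3]
gripper_width: 0.0085
grasp_force: 0.0
```

{"method": "step_arm", "body": {
  "commands": [
    [0.1, 0, 0, 0, -0.27],
    [0.1, 0, 0, 0, -0.27],
    [0.1, 0, 0, 0, -0.27],
    [0.1, 0, 0, 0, -0.27]
  ]
}}

```text
time_s: 1.7
ee_pos: [0.5325, -0.1204, 0.3344]
tcp_rot: [0.71, 0.704, -0.0, -0.0]
force: [-0.6, -0.4, -0.5]
gripper_width: 0.0089
grasp_force: 0.0
```

```bash
cat > w.py <<'E'
from h import *
import sys
s=env.read_state();im,d=optics.get_image("wrist");c=cam("wrist",s)
cv2.imwrite(f"pics/{sys.argv[1]}.png",im[...,::-1])
M=R.from_quat(s["tcp_rot"]).as_matrix();print(s["time_s"],s["ee_pos"].round(4),s["gripper_width"],s["force"].round(2));print(M.round(3))
hsv=cv2.cvtColor(im,cv2.COLOR_RGB2HSV);m=cv2.inRange(hsv,(8,80,50),(25,255,255));m=cv2.morphologyEx(m,cv2.MORPH_OPEN,np.ones((5,5)))
k=max(cv2.findContours(m,0,2)[0],key=cv2.contourArea);b=cv2.approxPolyDP(k,8,True)[:,0]
for p,z0,z18 in zip(b,plane(c,b,0.0015),plane(c,b,.018)):print(p,z0.round(4),z18.round(4))
E
python3 w.py w1
```

```text
1.7 [ 0.5325 -0.1204  0.3344] 0.00885424495302848 [-0.59 -0.44 -0.55]
[[ 0.009  1.    -0.001]
 [ 1.    -0.009  0.   ]
 [ 0.    -0.001 -1.   ]]
[293 105] [ 0.5153 -0.0313  0.0015] [ 0.5162 -0.0319  0.018 ]
[288 259] [ 0.5078 -0.155   0.0015] [ 0.5092 -0.1487  0.018 ]
[340 262] [ 0.5519 -0.1581  0.0015] [ 0.5508 -0.1517  0.018 ]
[348 108] [ 0.5567 -0.0339  0.0015] [ 0.5554 -0.0343  0.018 ]
```

View pics/w1.png

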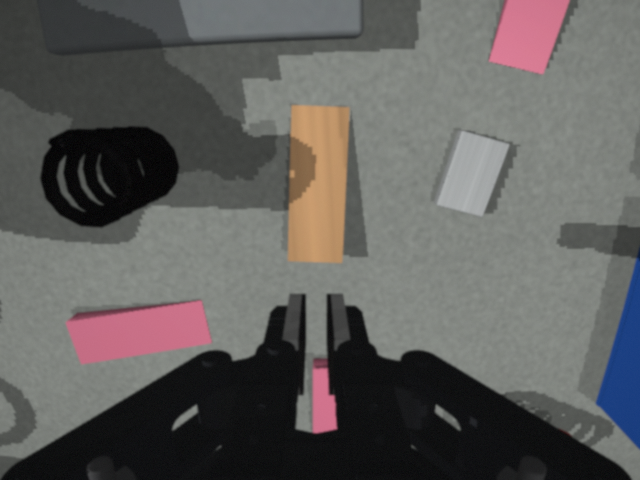

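The wrist view shows the wedge from (320,105) at the thin end to (315,262) at the thick end. The gauge plate corner is at (361,35), and the fingers are behind the wedge at (315,300).

```bash
python3 - <<'E'
from h import *
s=env.read_state();c=cam("wrist",s)
for z in(.0165,.0345):print(plane(c,[[361,35],[52,51]],z).round(4))
E
```

```text
[[0.5639 0.0138 0.0165]
 [0.3444 0.0098 0.0165]]
[[0.562  0.0103 0.0345]
 [0.3563 0.0065 0.0345]]
```

{"method": "step_arm", "body": {
  "commands": [
    [0.1, -0.14, -0.01, 0, 0.05],
    [0.1, -0.14, -0.01, 0, 0.05],
    [0.1, -0.14, -0.01, 0.1, 0.05],
    [0.1, -0.14, -0.01, 0.2, 0.05],
    [0.1, -0.14, -0.01, 0.27, 0.05],
    [0.1, -0.14, -0.01, 0.304, 0.05],
    [0.1, -0.14, -0.01, 0.304, 0.05],
    [0.1, -0.14, -0.01, 0.304, 0.05]
  ]
}}

```text
time_s: 2.55
ee_pos: [0.5272, -0.1909, 0.1831]
tcp_rot: [0.728, 0.685, -0.0, 0.0]
force: [-0.4, -0.6, -0.3]
gripper_width: 0.0086
grasp_force: 0.0
```

{"method": "step_arm", "body": {
  "commands": [
    [0.1, 0, 0, 0.008, 0],
    [0.1, 0.02, 0, 0.008, 0],
    [0.1, 0.04, 0, 0.008, 0],
    [0.1, 0.05, 0, 0.008, 0],
    [0.1, 0.06, 0, 0.008, 0],
    [0.1, 0.075, 0, 0.008, 0],
    [0.1, 0.09, 0, 0.008, 0],
    [0.1, 0.105, 0, 0.008, 0],
    [0.1, 0.12, 0, 0.008, 0],
    [0.1, 0.135, 0, 0.008, 0],
    [0.1, 0.145, 0, 0.008, 0],
    [0.1, 0.15, 0, 0.008, 0]
  ]
}}

```text
time_s: 3.75
ee_pos: [0.5316, -0.1149, 0.1786]
tcp_rot: [0.727, 0.686, -0.0, -0.0]
force: [-0.1, -0.0, 1.2]
gripper_width: 0.0085
grasp_force: 0.2
```

```bash
python3 w.py w2
```

```text
3.75 [ 0.5316 -0.1149  0.1786] 0.008470341925515438 [-0.08 -0.02  1.22]
[[ 0.058  0.998 -0.   ]
 [ 0.998 -0.058 -0.   ]
 [-0.    -0.    -1.   ]]
[256   0] [0.5173 0.0044 0.0015] [ 5.194e-01 -3.000e-04  1.800e-02]
[262 303] [ 0.5083 -0.1095  0.0015] [ 0.5114 -0.1012  0.018 ]
[375 303] [ 0.5562 -0.1123  0.0015] [ 0.5539 -0.1037  0.018 ]
[384   0] [0.561  0.0019 0.0015] [ 0.558  -0.0025  0.018 ]
```

View pics/w2.png

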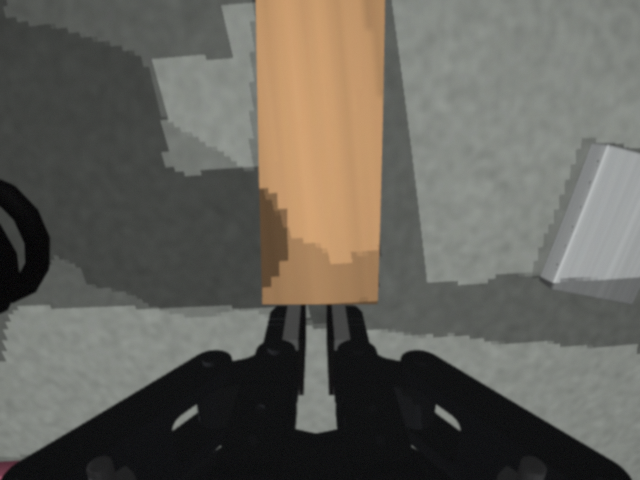

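The wedge sits squarely on the fingertips, with its thick edge from (262,303) to (375,303). It is heading for the foot. I'm pushing further in stages and watching the force.

{"method": "step_arm", "body": {
  "commands": [
    [0.1, 0.01, 0, 0, 0],
    [0.1, 0.025, 0, 0, 0],
    [0.1, 0.04, 0, 0, 0],
    [0.1, 0.05, 0, 0, 0],
    [0.1, 0.06, 0, 0, 0],
    [0.1, 0.06, 0, 0, 0]
  ]
}}

```text
time_s: 4.4
ee_pos: [0.5333, -0.0849, 0.1786]
tcp_rot: [0.727, 0.686, 0.0, -0.0]
force: [0.6, -0.0, -1.3]
gripper_width: 0.0087
grasp_force: 0.0
```

{"method": "step_arm", "body": {
  "commands": [
    [0.1, 0.01, 0, 0, 0],
    [0.1, 0.02, 0, 0, 0],
    [0.1, 0.03, 0, 0, 0],
    [0.1, 0.03, 0, 0, 0]
  ]
}}

```text
time_s: 4.8
ee_pos: [0.5342, -0.0698, 0.1787]
tcp_rot: [0.727, 0.686, 0.0, -0.0]
force: [1.0, -0.1, 0.6]
gripper_width: 0.0086
grasp_force: 0.0
```

{"method": "step_arm", "body": {
  "commands": [
    [0.1, 0.01, 0, 0, 0],
    [0.1, 0.015, 0, 0, 0],
    [0.1, 0.02, 0, 0, 0],
    [0.1, 0.02, 0, 0, 0]
  ]
}}

```text
time_s: 5.2
ee_pos: [0.5348, -0.0602, 0.1787]
tcp_rot: [0.727, 0.686, 0.0, -0.0]
force: [1.7, -2.0, 0.4]
gripper_width: 0.0088
grasp_force: 0.2
```

```bash
cat > lv.py <<'E'
from h import *
import sys
s=env.read_state();print(s["time_s"],s["ee_pos"].round(4),s["force"].round(2))
im,d=optics.get_image("top");cv2.imwrite(f"pics/{sys.argv[1]}.png",im[...,::-1]);c=cam("top")
v,u=np.mgrid[:480,:640];o,ry=rays(c,np.c_[u.ravel(),v.ravel()]);P=(o+ry*d.ravel()[:,None]).reshape(480,640,3)
z=P[...,2];x=P[...,0];y=P[...,1]
m=(z>.022)&(z<.062)&(x>.365)&(x<.55)&(y>.02)&(y<.205)
q=P[m];A=np.c_[q[:,:2],np.ones(len(q))]
for _ in range(4):
    w=np.linalg.lstsq(A,q[:,2],rcond=None)[0];g=abs(A@w-q[:,2])<.006;q,A=q[g],A[g]
print("plate slope",w.round(4),len(q))
f=(z>-.03)&(z<.02)&(((x>.25)&(x<.34)&(y>0)&(y<.25))|((x>.59)&(x<.65)&(y>.12)&(y<.3)))
q=P[f];print("bench",np.linalg.lstsq(np.c_[q[:,:2],np.ones(len(q))],q[:,2],rcond=None)[0].round(4))
E
python3 lv.py t1
```

```text
5.2 [ 0.5348 -0.0602  0.1787] [ 1.74 -1.95  0.36]
plate slope [-0.0174  0.0172  0.0495] 4134
bench [-0.0003  0.0007  0.0014]
```

{"method": "step_arm", "body": {
  "commands": [
    [0.1, 0.008, 0, 0, 0],
    [0.1, 0.016, 0, 0, 0],
    [0.1, 0.024, 0, 0, 0],
    [0.1, 0.024, 0, 0, 0]
  ]
}}

```text
time_s: 5.65
ee_pos: [0.5355, -0.0479, 0.1787]
tcp_rot: [0.727, 0.686, 0.0, -0.0]
force: [-0.3, -0.2, -0.1]
gripper_width: 0.0089
grasp_force: 0.0
```

```bash
python3 lv.py t2
```

```text
5.65 [ 0.5355 -0.0479  0.1787] [-0.26 -0.15 -0.12]
plate slope [-0.0061  0.0051  0.0455] 3840
bench [ 0.     -0.0001  0.0014]
```

{"method": "step_arm", "body": {
  "commands": [
    [0.1, 0.004, 0, 0, 0],
    [0.1, 0.008, 0, 0, 0],
    [0.1, 0.008, 0, 0, 0]
  ]
}}

```text
time_s: 6.0
ee_pos: [0.5357, -0.0445, 0.1787]
tcp_rot: [0.727, 0.686, -0.0, 0.0]
force: [-0.0, -2.3, -0.2]
gripper_width: 0.0086
grasp_force: 0.9
```

```bash
python3 lv.py t3
```

```text
6.0 [ 0.5357 -0.0445  0.1787] [-0.03 -2.34 -0.25]
plate slope [-0.0032  0.0034  0.0444] 3733
bench [-0.0001  0.0014  0.0011]
```

{"method": "step_arm", "body": {
  "commands": [
    [0.1, 0.003, 0, 0, 0],
    [0.1, 0.004, 0, 0, 0],
    [0.1, 0.004, 0, 0, 0]
  ]
}}

```text
time_s: 6.35
ee_pos: [0.5358, -0.0427, 0.1787]
tcp_rot: [0.727, 0.686, -0.0, 0.0]
force: [-0.1, -3.9, -0.2]
gripper_width: 0.0086
grasp_force: 1.5
```

{"method": "step_arm", "body": {
  "commands": [
    [0.1, 0.003, 0, 0, 0],
    [0.1, 0.003, 0, 0, 0]
  ]
}}

```text
time_s: 6.55
ee_pos: [0.536, -0.0411, 0.1787]
tcp_rot: [0.727, 0.686, -0.0, 0.0]
force: [-0.3, -3.4, -0.6]
gripper_width: 0.0083
grasp_force: 1.8
```

```bash
python3 lv.py t4
```

```text
6.55 [ 0.536  -0.0411  0.1787] [-0.35 -3.37 -0.63]
plate slope [-0.0003  0.0017  0.0433] 3597
bench [-0.0005  0.0011  0.0014]
```

{"method": "step_arm", "body": {
  "commands": [
    [0.1, 0.002, 0, 0, 0],
    [0.1, 0.002, 0, 0, 0]
  ]
}}

```text
time_s: 6.8
ee_pos: [0.536, -0.0403, 0.1787]
tcp_rot: [0.727, 0.686, -0.0, 0.0]
force: [-0.5, -4.9, -0.5]
gripper_width: 0.0086
grasp_force: 2.4
```

{"method": "step_arm", "body": {
  "commands": [
    [0.1, 0.002, 0, 0, 0],
    [0.1, 0.002, 0, 0, 0]
  ]
}}

```text
time_s: 7.0
ee_pos: [0.5361, -0.0396, 0.1787]
tcp_rot: [0.728, 0.686, -0.001, 0.001]
force: [0.2, -6.9, -1.2]
gripper_width: 0.0084
grasp_force: 3.3
```

Force is rising at level. I'll give it one small nudge more, then check.

{"method": "step_arm", "body": {
  "commands": [
    [0.1, 0.002, 0, 0, 0],
    [0.1, 0.002, 0, 0, 0]
  ]
}}

```text
time_s: 7.2
ee_pos: [0.5362, -0.039, 0.1787]
tcp_rot: [0.728, 0.686, -0.001, 0.001]
force: [-0.3, -7.2, -1.0]
gripper_width: 0.0086
grasp_force: 4.3
```

```bash
python3 lv.py t5
```

```text
7.2 [ 0.5362 -0.039   0.1787] [-0.35 -7.22 -1.02]
plate slope [-0.0015  0.0004  0.0441] 3491
bench [-0.0001  0.0009  0.0013]
```

Level and loaded. I'm drawing back along -x of the tool, then up.

{"method": "step_arm", "body": {
  "commands": [
    [0.1, -0.02, 0, 0, 0],
    [0.1, -0.06, 0, 0, 0],
    [0.1, -0.12, 0, 0, 0],
    [0.1, -0.12, 0, -0.08, 0],
    [0.1, -0.12, 0, -0.16, 0],
    [0.1, -0.12, 0, -0.24, 0],
    [0.1, -0.12, 0, -0.3, 0],
    [0.1, -0.12, 0, -0.3, 0],
    [0.1, -0.12, 0, -0.3, 0]
  ]
}}

```text
time_s: 8.15
ee_pos: [0.5327, -0.0979, 0.3292]
tcp_rot: [0.727, 0.686, 0.001, 0.0]
force: [-0.5, -0.2, -0.7]
gripper_width: 0.0083
grasp_force: 0.0
```

```bash
python3 lv.py t6; python3 w.py w3; python3 - <<'E'
from h import *
im,_=optics.get_image("scene");cv2.imwrite("pics/s6.png",cv2.resize(im[150:310,230:430,::-1],(800,600)))
E
```

```text
8.15 [ 0.5327 -0.0979  0.3292] [-0.52 -0.21 -0.74]
plate slope [-0.0013  0.0008  0.0439] 4374
bench [0.0002 0.0008 0.0012]
8.2 [ 0.5323 -0.0978  0.328 ] 0.008340173512498937 [-0.86 -0.13 -0.2 ]
[[ 0.058  0.998 -0.001]
 [ 0.998 -0.058  0.001]
 [ 0.001 -0.001 -1.   ]]
[349  68] [0.562  0.0154 0.0015] [0.5605 0.0134 0.018 ]
[288  74] [0.5178 0.0138 0.0015] [0.5188 0.012  0.018 ]
[289 132] [ 0.5154 -0.027   0.0015] [ 0.5166 -0.0266  0.018 ]
[349 131] [ 0.5604 -0.0289  0.0015] [ 0.559  -0.0283  0.018 ]
```

View pics/w3.png

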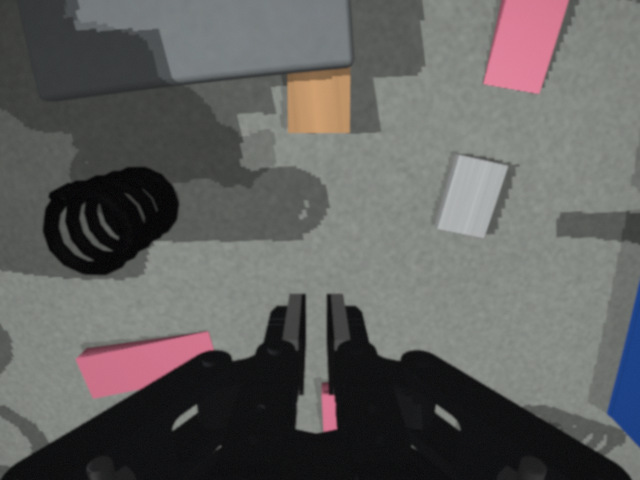

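View pics/s6.png

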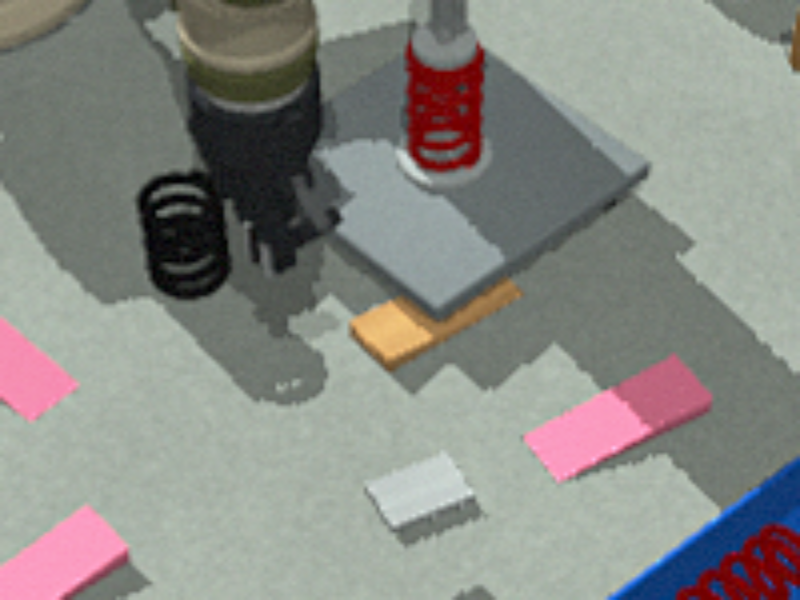

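The wrist view shows the wedge back at (319,132), tucked under the plate corner at (352,66). The scene crop shows the plate level with the wedge under its near corner at (440,315), and the fingers clear.

```bash
python3 -c "
from h import *
print(order.job_done())"
```

```text
the job is handed in; nothing more can be done
None
```

I pushed the wooden wedge under the short foot, drew the fingers back clear and handed the job in at about 8 s; the gauge plate measured level to about 0.0015 rad (limit 0.012), though no verdict came back.

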